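# Latch the chopper's lid, then hold its spring dial on the third click

### The arm

A 7-joint arm with a two-finger parallel gripper is mounted at the origin on a cart in front of the work surface, level with it; the furniture and walls round the work are solid. World frame = base frame: x ahead of the robot, y to its left, z up, the work surface at z = 0. Lengths are in m, angles in rad, forces in N, time in s.
With the tool pointing down it reaches from about 0.425 to 0.925 m from the base axis. Payload 6.8 kg.
Tool frame: the origin (TCP) lies at the very end of the fingers, on their centre line; the grasp point (between the pads) lies 19 mm behind it (r.tcp_to_grasp is the distance from the TCP to the grasp point, in m); z points along the fingers, y is the line along which they close (so a half turn about z gives the same grasp; the last joint's range is limited). The gripper opens to 85 mm and grips with 20 to 120 N. Pads are 22 mm wide; open, the fingers measure 114 mm over their backs; the gripper's body (76 mm by 85 mm) begins 54 mm behind the grasp point. The pads swing forward as they close: fully open they stand 13 mm farther back than shut.
Start: joints at [1.103, 0.477, 0.022, 1.555, -0.011, 1.109, -0.083], TCP at [0.238, -0.632, 0.21] pointing down, gripper open.
Joint ranges: [-2.96, 2.96], [-0.34, 2.1], [-1.41, 1.46], [0.24, 2.44], [-1.37, 4.51], [0.17, 1.92], [-2.96, 2.96]. Speed limits (rad/s): [2.39, 2.39, 3.14, 3.14, 3.14, 3.14, 3.14].

### API

Orientations are given as a rotation vector (axis times angle).
In Python, from bench import r gives the robot as it stands.
- The arm moves only by the tool step_arm, never from a script. Its argument "moves" is a list of rows, each a list of 7 numbers: the shift along the tool's x, y, z in mm, then the turn, a rotation vector about the tool's x, y, z in rad, then the finger opening in mm, from 0 to 85.4. A call has 1 to 8 rows; each row is the pose to reach, as a shift and turn from the pose commanded when the call began, along the tool's axes at that moment; what a row does not reach only later rows make up. A row lasts 1/10 s, in which the tool goes at most 50 mm and 8.59 degrees, less where a joint would pass 70% of its speed; a pose out of reach is approached as far as the arm can. A call with a gripper value outside its range is refused whole. The fingers move at their own pace and stop on an object; "grip_force" is the grip in N (left out, the last holds). Time passes only in rows, so rows that repeat a pose let the fingers close. It gives the time, the measured TCP pose, the force, the opening and the grip force at its end, in the units of the state.
- r.get_obs(): the state, without advancing time (a new reading comes with each control period).
- r.grab_frame(name): name is "side" or "top"; returns a dict with "image" (400x640x3 uint8, red, green, blue), "depth" (400x640 float32, m along the optical axis (not along the pixel's ray), 0 where there is no reading), "mtx" (3x3 intrinsics, pixels), "rvec" (rotation vector, rad) and "tvec" (3), from world to camera coordinates, as OpenCV has them. Camera axes: x right, y down, z forward; pixel columns grow to the right and rows downward; lengths in m; the calibration is good to about 2 mm. A picture is of the moment at which its call begins.
- r.hand_in(): hands the job in; it is judged then, once.
The state is a dict: "clock": time; "joints": joint angles; "qvel": joint speeds; "tau": joint torques, N m; "tcp_pos": TCP position; "orientation": TCP orientation; "contact_force": force on the tool from outside, world axes, zero at the start; "moment": the same for the moment, N m; "grip_width": finger opening in m; "gripper_force": force on a finger pad.
Only numpy, scipy, OpenCV 4.12 (cv2) and the standard library are available. Lean on these libraries where they do the work, as an engineer would, in place of code of your own. Each camera call takes 0.05 s, during which the arm holds its last target. There are 200 camera calls.

### The job

Run the cordless food chopper on its pulse setting: first turn the black latch beside the bowl fully over the lid so that the lid is secured. Only then turn the chopper's spring-return dial clockwise past the first two clicks to the third (the mark with three dots), and keep holding it there: finish still holding the dial, because it runs back to off when let go. Leave the lid seated and the things standing round the chopper where they are.

Things in the scene. Friction and masses are not known exactly. Their poses are not given: they have to be found in the camera images.
- chopper: Food chopper, fixed: plain grey base 170 mm deep (its x) by 310 mm wide (its y), deck 55 mm high. Origin on the worktop near the base's middle; x to its back, y to its left seen from the front. Steel bowl of radius 56 mm centred at y = +60 mm, rim 105 mm high; latch on a post left of the bowl (pivot at x 0, y +140 mm); dial at the right end (axis at x 0, y -85 mm).
- lid_center (a point): Loose white round lid resting in the bowl's mouth: flange radius 58 mm, low knob of 14 mm radius in the middle. The point is the centre of the flange's upper face, 112 mm above the worktop when seated; the knob stands 10 mm higher. About 0.15 kg.
- latch (a joint): Latch (turnbutton) angle about its vertical pivot. 0 = fully home at its stop: the bar points at the bowl's centre (the chopper's -y), 2 mm over the lid. Positive = bar swung clockwise seen from above, towards the chopper's front, off the lid (stop at 1.6). Starts at 1.1 to 1.5 and stays where left (friction 0.03 N m): turn it anticlockwise to 0.
- latch_grip (a point): Grip point of the black latch, on its pivot axis, 141 mm above the worktop. The grip is an upright fin 12 mm thick (point's x) and 44 mm long (point's y), centred on the pivot, 122 to 156 mm above the worktop. Under it a bar 12 mm wide, 115 to 123 mm high, reaches 44 mm from the pivot along the point's -y only. The axes turn with the latch.
- dial (a joint): Dial angle, growing clockwise seen from above: 0 = off (where it starts, at its stop); clicks at 0.4, 0.8, 1.2; end stop at 1.3. A spring drives it back to 0 from everywhere, the clicks do not hold it: 0.06 N m at 0, about 0.145 N m at 1.2, with bumps of some 0.05 N m more before each click.
- dial_grip (a point): Grip point of the black dial, on its vertical axis, 95 mm above the worktop. The grip is an upright bar 12 mm thick, 50 mm long (point's x), centred on the axis, 71 to 107 mm high, on a 26 mm radius disc. Pointer (steel strip) at its +x end: at off 0.6 rad anticlockwise of the chopper's x, on the third click 0.6 rad clockwise of it. Deck marks: a dash at off, then 1, 2, 3 dots.
- egg_timer: kitchen timer, round, 59 mm across and 59 mm high, black top; loose bystander, origin at the centre of its underside, behind the chopper
- spice_jar_b: spice jar 41 mm across, 95 mm high, black cap; loose bystander, origin at the centre of its underside, behind the chopper
- salt_shaker: salt shaker 44 mm across, 90 mm high; loose bystander, origin at the centre of its underside, right of the chopper
- teaspoon_2: second steel teaspoon lying flat, 132 mm long; loose bystander, origin at the centre of its underside, in front of the chopper
- teaspoon: steel teaspoon lying flat, 132 mm long; loose bystander, origin at the centre of its underside, in front of the chopper
- fork: small steel fork lying flat, 147 mm long; loose bystander, origin at the centre of its underside, in front of the chopper
There are look-alikes about, which are no part of the job. Of the things that look like the part that bears lid_center, the smaller one is meant.

How it is judged:
By the outcome, as a careful person would: the job done as asked, in the order asked, and still so for the second after the job is handed in, while the arm keeps its last pose, push and grip.
It also fails if it takes over 51 s, if anything falls off the work surface, if the arm or the gripper's body presses on something with over 40 N, if the wrist force passes 120 N, or if a joint passes its speed limit or range.

## Working session

There is one attempt and no reset: what is moved stays moved. The work goes in short steps, Python scripts to look and compute and a tool call to move; the robot and the scene stay as the last step left them, time stands still between calls to the robot, and variables do not carry over. Pictures are saved under pics/ and viewed, at most 10 in all, crops included, and the job is handed in when it is done.

Besides the shell and the picture viewer there is one more tool, called after "Call:" as a command line: name --pt "numbers of a row" for each row, then --argument value for the rest. step_arm: Moves the arm, as the interface text tells. Its arguments: {"type":"object","properties":{"moves":{"type":"array","items":{"type":"array","items":{"type":"number"}}},"grip_force":{"type":"number"}},"required":["moves"]}

```bash
ls; mkdir -p pics
python3 - <<'E'
from bench import r
import cv2,pickle
d={}
for n in("top","side"):
    f=r.grab_frame(n);d[n]=f;cv2.imwrite(f"pics/{n}0.png",f["image"][:,:,::-1])
    print(n,f["mtx"].tolist(),f["rvec"],f["tvec"])
pickle.dump(d,open("f0.pkl","wb"))
print(r.get_obs())
E
```

```text
pics
top [[408.70479965607655, 0.0, 315.38783022686266], [0.0, 408.70479965607655, 200.429473585662], [0.0, 0.0, 1.0]] [ 2.10431946 -2.09212626  0.23265817] [0.02459566 0.54255435 0.94655571]
side [[428.59588942777845, 0.0, 322.34888368175814], [0.0, 428.59588942777845, 209.37851378837402], [0.0, 0.0, 1.0]] [ 0.2484116  -2.55567955  1.64797988] [0.53676531 0.16599506 1.06995261]
{'clock': 0.1, 'joints': array([ 1.10287676,  0.47772315,  0.02236916,  1.55631549, -0.01149985,
        1.10930846, -0.0830848 ]), 'qvel': array([ 0.00138298, -0.0003204 ,  0.00070864, -0.00129444,  0.00029385,
        0.00045062,  0.00015284]), 'tau': array([ 4.96762310e-03, -5.97759390e+01,  1.61441412e+00, -2.81954098e+01,
        1.28852378e-02,  5.06944794e-03,  2.00689470e-05]), 'tcp_pos': array([ 0.23744962, -0.63126645,  0.20903532]), 'orientation': array([-3.08933752e+00, -5.61896707e-01,  6.56446062e-04]), 'contact_force': array([-0.22373235, -0.87077388, -0.17391215]), 'moment': array([-0.03584529, -0.04006694,  0.00778382]), 'gripper_force': 0.0, 'grip_width': 0.08529721508348018}
```

View pics/top0.png

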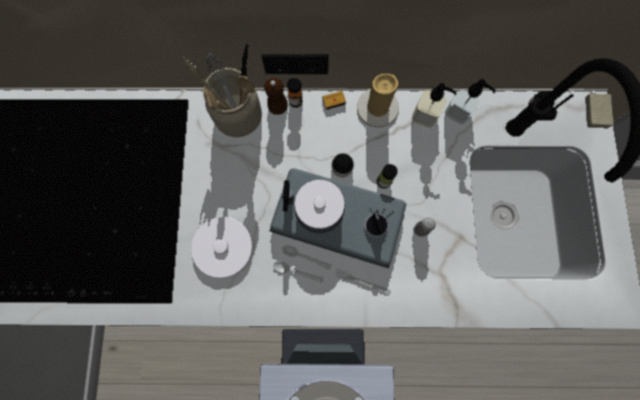

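View pics/side0.png

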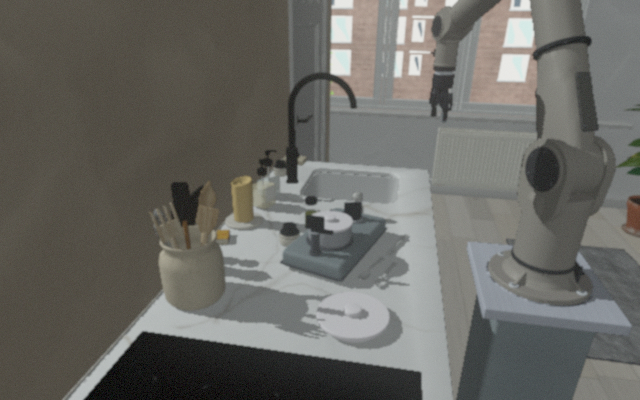

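The top view shows the chopper with its lid at (320,204), latch at about (286,195) and dial at (377,222). The larger lid at (221,247) is the look-alike. Next I measure these and zoom in.

```bash
cat > h.py <<'E'
import numpy as np,cv2,pickle
def cam(f):
    R=cv2.Rodrigues(np.array(f["rvec"],float))[0];return R,np.array(f["tvec"],float).ravel(),f["mtx"]
def ray(f,uv,z):
    R,t,K=cam(f);uv=np.atleast_2d(np.array(uv,float))
    d=(np.c_[uv,np.ones(len(uv))]@np.linalg.inv(K).T)@R;c=-R.T@t
    return c+d*((z-c[2])/d[:,2])[:,None]
def proj(f,P):
    return cv2.projectPoints(np.atleast_2d(np.array(P,float)),np.array(f["rvec"],float),np.array(f["tvec"],float),f["mtx"],None)[0][:,0]
def pts(f):
    R,t,K=cam(f);v,u=np.mgrid[:400,:640];z=f["depth"]
    X=(np.stack([u,v,np.ones_like(u)],-1)@np.linalg.inv(K).T)*z[...,None]
    return (X-t)@R
E
python3 - <<'E'
from h import *
d=pickle.load(open("f0.pkl","rb"));f=d["top"];P=pts(f)
R,t,K=cam(f);print("cam",-R.T@t)
print(proj(f,[[0.238,-.632,.21],[0,0,0]]))
s=(slice(150,290),slice(250,450))
Z=P[...,2];m=np.zeros(Z.shape,bool);m[s]=True
deck=m&(abs(Z-.055)<.008)
c=max(cv2.findContours(deck.astype(np.uint8),0,2)[0],key=cv2.contourArea)
W=ray(f,c[:,0],.055)[:,:2];rc=cv2.minAreaRect((W*1000).astype(np.float32));print("deck",rc)
lid=m&(abs(Z-.112)<.006);sat=f["image"].min(2)>150
n,l,st,ce=cv2.connectedComponentsWithStats((lid&sat).astype(np.uint8));
i=1+st[1:,4].argmax();cc=cv2.findContours((l==i).astype(np.uint8),0,2)[0][0]
ci=cv2.minEnclosingCircle((ray(f,cc[:,0],.112)[:,:2]*1000).astype(np.float32));el=cv2.fitEllipse((ray(f,cc[:,0],.112)[:,:2]*1000).astype(np.float32));print("lid",ci,el)
dark=m&(f["image"].max(2)<45)
for name,lo,hi,zz in(("latch",.125,.175,.156),("dial",.085,.125,.107)):
    k=dark&(Z>lo)&(Z<hi);n,l,st,ce=cv2.connectedComponentsWithStats(k.astype(np.uint8))
    for i in range(1,n):
        if st[i,4]>8:
            v,u=np.nonzero(l==i);w=ray(f,np.c_[u,v],zz);print(name,ce[i],st[i],cv2.minAreaRect((w[:,:2]*1000).astype(np.float32)))
im=cv2.resize(f["image"][155:285,260:450,::-1],None,fx=4,fy=4,interpolation=2)
cv2.imwrite("pics/c1.png",cv2.convertScaleAbs(im,alpha=1.5,beta=20))
g=d["side"];im=cv2.resize(g["image"][185:300,270:420,::-1],None,fx=5,fy=5,interpolation=2)
cv2.imwrite("pics/c2.png",cv2.convertScaleAbs(im,alpha=1.5,beta=20))
E
```

```text
cam [0.31515296 0.02060409 1.04460134]
[[654.75600125 338.11740754]
 [326.00776994 434.69415123]]
deck ((507.54510498046875, -29.067047119140625), (305.9133605957031, 167.19004821777344), 73.06871032714844)
lid ((524.679443359375, 18.43834686279297), 57.153892517089844) ((524.6096801757812, 18.574636459350586), (111.76751708984375, 112.33209991455078), 4.735397815704346)
latch [285.90291262 191.76699029] [283 181   6  22 103] ((541.0672607421875, 94.26091766357422), (48.586177825927734, 11.20733642578125), 1.2362607717514038)
dial [388.98734177 171.53797468] [382 165  15  14 158] ((603.9603271484375, -148.17491149902344), (30.782472610473633, 33.723121643066406), 62.31686019897461)
dial [285.625 206.275] [283 201   6  11  40] ((518.5325927734375, 97.92816162109375), (10.805712699890137, 24.591331481933594), 84.26790618896484)
dial [378.47457627 224.3220339 ] [373 214  12  20 118] ((478.7256774902344, -118.82839965820312), (47.72151565551758, 15.591309547424316), 16.85342788696289)
```

View pics/c1.png

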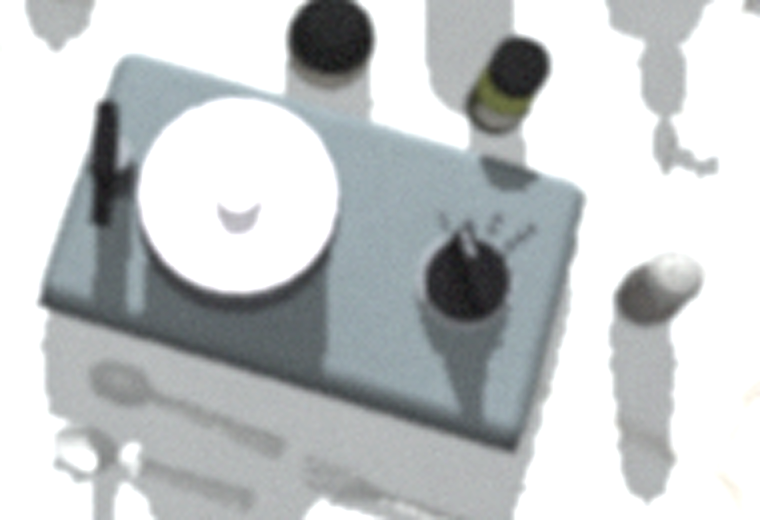

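View pics/c2.png

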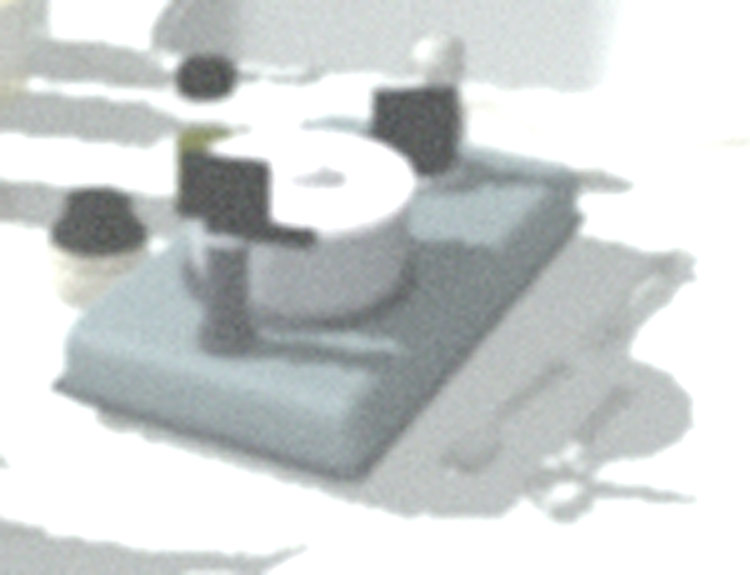

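The crop shows the fin running about up-down in the image, with its bar towards the robot, and the dial pointer at the dash. Taking the lid centre and deck yaw (-16.9°), the pivot is about (.548,.095) and the dial about (.482,-.120). I check both against the two views and work out the approach.

```bash
cat >> h.py <<'E'
def go(o,p,yawdeg):
    R0=cv2.Rodrigues(np.array(o["orientation"]))[0];a=np.radians(yawdeg);c,s=np.cos(a),np.sin(a)
    R=np.array([[c,s,0],[s,-c,0],[0,0,-1.]])
    print("shift",np.round(R0.T@(np.array(p)-o["tcp_pos"])*1000,1),"turn",np.round(cv2.Rodrigues(R0.T@R)[0].ravel(),3))
def st(o):
    R0=cv2.Rodrigues(np.array(o["orientation"]))[0]
    print("t",round(o["clock"],2),"tcp",np.round(o["tcp_pos"],4),"yaw",round(np.degrees(np.arctan2(R0[1,0],R0[0,0])),2),"tilt",np.round(R0[:2,2],3),"q",np.round(o["joints"],2),"F",np.round(o["contact_force"],1),"M",np.round(o["moment"],2),"w",round(o["grip_width"]*1000,1))
def box(f,c,yaw,L,T,z0,z1,win):
    a=np.radians(yaw);u=np.array([np.cos(a),np.sin(a)]);n=np.array([-u[1],u[0]])
    C=[np.r_[np.array(c)+i*L/2*u+j*T/2*n,z] for i in(-1,1) for j in(-1,1) for z in(z0,z1)]
    h=cv2.convexHull(proj(f,C).astype(np.float32));m=np.zeros((400,640),np.uint8);cv2.fillConvexPoly(m,np.round(h).astype(int),1)
    return "model box",cv2.boundingRect(h),"area",cv2.contourArea(h)
E
python3 - <<'E'
from h import *
from bench import r
d=pickle.load(open("f0.pkl","rb"))
for n in d:
    f=d[n];print(n,"latch",box(f,(.5479,.095),1.2,.044,.012,.122,.156,0));print(n,"dial",box(f,(.4824,-.1203),17.5,.05,.012,.071,.107,0))
    k=(f["image"].max(2)<(60 if n=="side" else 45)).astype(np.uint8);l=cv2.connectedComponentsWithStats(k)
    for i in range(1,l[0]):
        x,y,w,h,A=l[2][i]
        if 270<x<420 and 170<y<260 and A>20: print(n,"seen",l[2][i])
o=r.get_obs();st(o);go(o,[.548,.095,.2],1.2);go(o,[.548,.095,.127],1.2)
E
```

```text
top latch ('model box', (282, 179, 7, 23), 'area', 138.47136851609685)
top dial ('model box', (370, 210, 15, 25), 'area', 176.41873196419328)
top seen [283 181  10  31 180]
top seen [367 214  20  22 318]
top seen [298 218  44  15 145]
top seen [272 229  84  28 132]
top seen [357 256  32  11  45]
side latch ('model box', (305, 213, 20, 18), 'area', 287.80509202438407)
side dial ('model box', (343, 200, 19, 15), 'area', 239.39030570047908)
side seen [306 197  10   7  59]
side seen [345 203  16  17 189]
side seen [306 216  26  18 232]
side seen [282 224  16  11 135]
t 0.1 tcp [ 0.2374 -0.6313  0.209 ] yaw 20.62 tilt [-0.001  0.001] q [ 1.1   0.48  0.02  1.56 -0.01  1.11 -0.08] F [-0.2 -0.9 -0.2] M [-0.04 -0.04  0.01] w 85.3
shift [ 546.4 -570.4    9.9] turn [-0.002  0.     0.339]
shift [ 546.4 -570.3   82.9] turn [-0.002  0.     0.339]
```

Call:
step_arm --pt "170 -178 3 0 0 0.1 60" --pt "340 -356 6 0 0 0.25 60" --pt "543 -571 10 0 0 0.339 60" --pt "543 -571 10 0 0 0.339 60" --pt "543 -571 10 0 0 0.339 60" --pt "543 -571 10 0 0 0.339 60" --pt "543 -571 10 0 0 0.339 60" --pt "543 -571 10 0 0 0.339 60"

```text
clock: 0.9
tcp_pos: [0.3939, -0.2615, 0.2048]
orientation: [3.141, 0.032, -0.0]
contact_force: [1.8, -0.9, 0.6]
grip_width: 0.0598
gripper_force: 0.0
```

Run:
```python
from h import *
from bench import r
o=r.get_obs();st(o);go(o,[.545,.095,.2],1.2)
```

```text
t 0.9 tcp [ 0.3939 -0.2615  0.2048] yaw 1.18 tilt [-0. -0.] q [ 0.55  0.15 -0.11  2.02  0.02  0.97 -1.12] F [ 1.8 -0.9  0.6] M [-0.04 -0.04 -0.05] w 59.8
shift [ 158.4 -353.3    4.7] turn [ 0.  0. -0.]
```

Call:
step_arm --pt "158 -353 5 0 0 0 60" --pt "158 -353 5 0 0 0 60" --pt "158 -353 5 0 0 0 60" --pt "158 -353 5 0 0 0 60" --pt "158 -353 5 0 0 0 60" --pt "158 -353 5 0 0 0 60" --pt "158 -353 5 0 0 0 60" --pt "158 -353 5 0 0 0 60"

```text
clock: 1.7
tcp_pos: [0.5447, 0.0963, 0.1997]
orientation: [-3.14, -0.037, 0.0]
contact_force: [0.5, -0.2, 0.6]
grip_width: 0.06
gripper_force: 0.0
```

Call:
step_arm --pt "0 0 0 0 0 0 60" --pt "0 0 0 0 0 0 60" --pt "0 0 0 0 0 0 60"

```text
clock: 2.0
tcp_pos: [0.5439, 0.0911, 0.1994]
orientation: [3.14, 0.03, -0.002]
contact_force: [-0.4, -0.0, 0.7]
grip_width: 0.0601
gripper_force: 0.0
```

Run:
```python
from h import *
from bench import r
o=r.get_obs();st(o);go(o,[.545,.095,.127],1.2)
f=r.grab_frame("top");g=r.grab_frame("side")
a=cv2.resize(f["image"][150:270,240:400],None,fx=4,fy=4);b=cv2.resize(g["image"][120:300,240:400],(400,480))[:480]
a=cv2.resize(f["image"][150:270,240:340],(400,480))
cv2.imwrite("pics/c3.png",cv2.convertScaleAbs(np.hstack([a,b])[:,:,::-1],alpha=1.5,beta=20))
```

```text
t 2.0 tcp [0.5439 0.0911 0.1994] yaw 1.1 tilt [-0.001 -0.001] q [ 0.01  0.31 -0.35  1.84  0.13  1.01 -1.95] F [-0.4 -0.   0.7] M [-0.04  0.05  0.02] w 60.1
shift [ 1.3 -3.9 72.4] turn [ 0.001  0.001 -0.002]
```

View pics/c3.png

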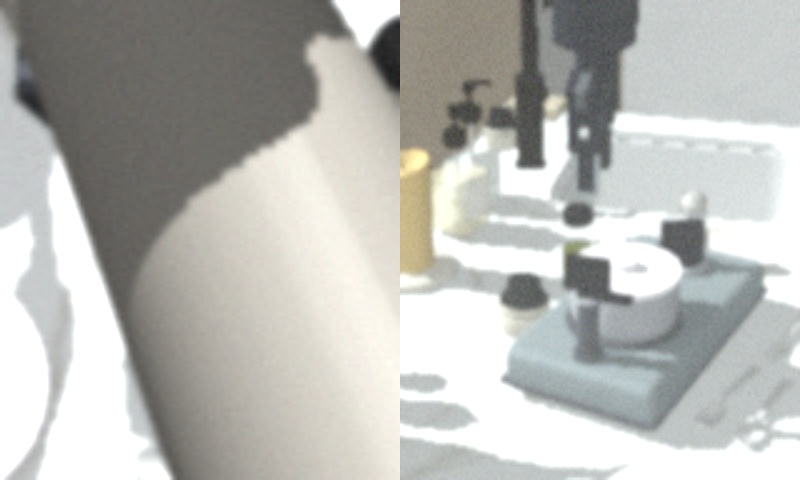

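The side view shows the fingers at column 587 of the composite, directly above the fin. The arm blocks the top view. Descending.

Call:
step_arm --pt "1 -4 25 0 0 0 50" --pt "1 -4 50 0 0 0 50" --pt "1 -4 71 0 0 0 50" --pt "1 -4 71 0 0 0 50" --pt "1 -4 71 0 0 0 50"

```text
clock: 2.6
tcp_pos: [0.5453, 0.0959, 0.1293]
orientation: [3.141, 0.031, -0.0]
contact_force: [0.6, 0.1, 0.6]
grip_width: 0.0501
gripper_force: 0.0
```

Call:
step_arm --pt "0 0 0 0 0 0 25" --pt "0 0 0 0 0 0 20" --pt "0 0 0 0 0 0 16" --grip_force 20

```text
clock: 2.9
tcp_pos: [0.5458, 0.0968, 0.1298]
orientation: [-3.141, -0.032, -0.003]
contact_force: [0.3, 0.1, -0.1]
grip_width: 0.0163
gripper_force: 0.0
```

Run:
```python
from h import *
from bench import r
o=r.get_obs();st(o)
g=r.grab_frame("side")
b=cv2.resize(g["image"][150:270,260:400],(700,600))
cv2.imwrite("pics/c4.png",cv2.convertScaleAbs(b[:,:,::-1],alpha=1.5,beta=20))
```

```text
t 2.9 tcp [0.5458 0.0968 0.1298] yaw 1.18 tilt [0.002 0.   ] q [-0.01  0.39 -0.34  1.91  0.17  0.87 -1.99] F [ 0.3  0.1 -0.1] M [-0.05  0.    0.01] w 16.3
```

View pics/c4.png

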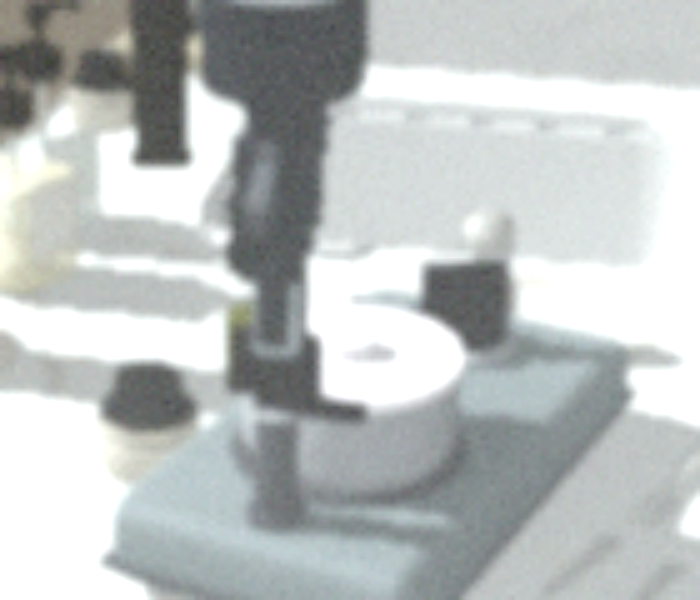

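Run:
```python
from h import *
d=pickle.load(open("f0.pkl","rb"));g=d["side"]
for p in([.5458,.11,.1298],[.5458,.103,.1298],[.545,.101,.156],[.545,.101,.122],[.545,.095,.055]):
    print(p,(proj(g,p)[0]-[260,150])*5)
```

```text
[0.5458, 0.11, 0.1298] [272.67602862 391.97338765]
[0.5458, 0.103, 0.1298] [275.65580487 385.39684214]
[0.545, 0.101, 0.156] [278.46729818 333.72162503]
[0.545, 0.101, 0.122] [278.06434949 398.36237669]
[0.545, 0.095, 0.055] [279.74020556 514.56336021]
```

The near finger is centred on the fin and the projections agree with the picture. Close, then turn the latch anticlockwise.

Call:
step_arm --pt "0 0 0 0 0 0 8" --pt "0 0 0 0 0 0 8" --pt "0 0 0 0 0 0 8" --grip_force 30

```text
clock: 3.25
tcp_pos: [0.5462, 0.0958, 0.1296]
orientation: [3.141, 0.031, 0.003]
contact_force: [0.9, -4.1, 5.7]
grip_width: 0.0106
gripper_force: 31.6
```

Call:
step_arm --pt "0 0 0 0 0 -0.1 8" --pt "0 0 0 0 0 -0.2 8" --pt "0 0 0 0 0 -0.3 8" --pt "0 0 0 0 0 -0.4 8" --pt "0 0 0 0 0 -0.5 8" --pt "0 0 0 0 0 -0.6 8" --pt "0 0 0 0 0 -0.7 8" --pt "0 0 0 0 0 -0.8 8"

```text
clock: 4.05
tcp_pos: [0.5467, 0.0947, 0.1297]
orientation: [2.877, 1.255, 0.002]
contact_force: [2.1, -6.1, 4.7]
grip_width: 0.0106
gripper_force: 31.6
```

Run:
```python
from h import *
from bench import r
st(r.get_obs())
```

```text
t 4.05 tcp [0.5467 0.0947 0.1297] yaw 47.16 tilt [ 0.002 -0.002] q [ 0.12  0.42 -0.51  1.9   0.26  0.89 -1.27] F [ 2.1 -6.1  4.7] M [-1.39 -0.6  -0.09] w 10.6
```

Small forces, latch moving along. The remaining turn is about 0.45 rad, plus a little to press on the stop.

Call:
step_arm --pt "0 0 0 0 0 -0.1 8" --pt "0 0 0 0 0 -0.2 8" --pt "0 0 0 0 0 -0.3 8" --pt "0 0 0 0 0 -0.4 8" --pt "0 0 0 0 0 -0.45 8" --pt "0 0 0 0 0 -0.5 8" --pt "0 0 0 0 0 -0.54 8" --pt "0 0 0 0 0 -0.54 8"

```text
clock: 4.85
tcp_pos: [0.5473, 0.0944, 0.1297]
orientation: [2.443, 1.97, 0.002]
contact_force: [3.5, -6.9, 4.6]
grip_width: 0.0106
gripper_force: 38.9
```

Run:
```python
from h import *
from bench import r
st(r.get_obs())
```

```text
t 4.85 tcp [0.5473 0.0944 0.1297] yaw 77.78 tilt [ 0.003 -0.002] q [ 0.21  0.45 -0.63  1.89  0.33  0.91 -0.79] F [ 3.5 -6.9  4.6] M [-1.38 -0.88 -0.72] w 10.6
```

Moment rose from -0.09 to -0.72 N m, so the latch is at its stop. Release and go up.

Call:
step_arm --pt "0 0 0 0 0 0 30" --pt "0 0 0 0 0 0 40" --pt "0 0 0 0 0 0 40" --pt "0 0 -25 0 0 0 40" --pt "0 0 -50 0 0 0 40" --pt "0 0 -75 0 0 0 50" --pt "0 0 -75 0 0 0 60" --pt "0 0 -75 0 0 0 60"

```text
clock: 5.65
tcp_pos: [0.5451, 0.0972, 0.204]
orientation: [2.441, 1.977, 0.001]
contact_force: [-0.7, -0.4, -0.9]
grip_width: 0.0601
gripper_force: 0.0
```

Run:
```python
from h import *
from bench import r
o=r.get_obs();st(o);go(o,[.479,-.1195,.2],17.5)
```

```text
t 5.65 tcp [0.5451 0.0972 0.204 ] yaw 78.0 tilt [0.001 0.   ] q [ 0.25  0.36 -0.67  1.82  0.25  1.05 -0.73] F [-0.7 -0.4 -0.9] M [ 0.04 -0.02 -0.05] w 60.1
shift [-225.7  -19.7    3.9] turn [ 0.000e+00 -1.000e-03  1.056e+00]
```

Call:
step_arm --pt "-35 -3 2 0 0 0.15 60" --pt "-70 -6 4 0 0 0.3 60" --pt "-105 -9 4 0 0 0.45 60" --pt "-140 -12 4 0 0 0.6 60" --pt "-175 -15 4 0 0 0.75 60" --pt "-210 -18 4 0 0 0.9 60" --pt "-226 -20 4 0 0 1.05 60" --pt "-226 -20 4 0 0 1.056 60"

```text
clock: 6.45
tcp_pos: [0.4767, -0.1227, 0.1985]
orientation: [3.107, 0.467, -0.005]
contact_force: [0.2, 0.8, 0.4]
grip_width: 0.0599
gripper_force: 0.0
```

Call:
step_arm --pt "0 0 0 0 0 0 60" --pt "0 0 0 0 0 0 60" --pt "0 0 0 0 0 0 60"

```text
clock: 6.75
tcp_pos: [0.4789, -0.1187, 0.1996]
orientation: [-3.104, -0.483, 0.0]
contact_force: [0.6, -0.6, 0.5]
grip_width: 0.0601
gripper_force: 0.0
```

Run:
```python
from h import *
from bench import r
o=r.get_obs();st(o);go(o,[.479,-.1195,.079],17.5)
f=r.grab_frame("top");g=r.grab_frame("side")
a=cv2.resize(f["image"][150:270,240:420],None,fx=2.22,fy=4)
a=cv2.resize(f["image"][150:270,260:360],(400,480));b=cv2.resize(g["image"][150:270,270:370],(400,480))
cv2.imwrite("pics/c5.png",cv2.convertScaleAbs(np.hstack([a,b])[:,:,::-1],alpha=1.5,beta=20))
```

```text
t 6.75 tcp [ 0.4789 -0.1187  0.1996] yaw 17.69 tilt [-0.     0.001] q [ 0.48  0.22 -0.41  1.97  0.1   0.98 -1.25] F [ 0.6 -0.6  0.5] M [0.02 0.01 0.03] w 60.1
shift [-1.000e-01  9.000e-01  1.206e+02] turn [-0.001  0.     0.003]
```

View pics/c5.png

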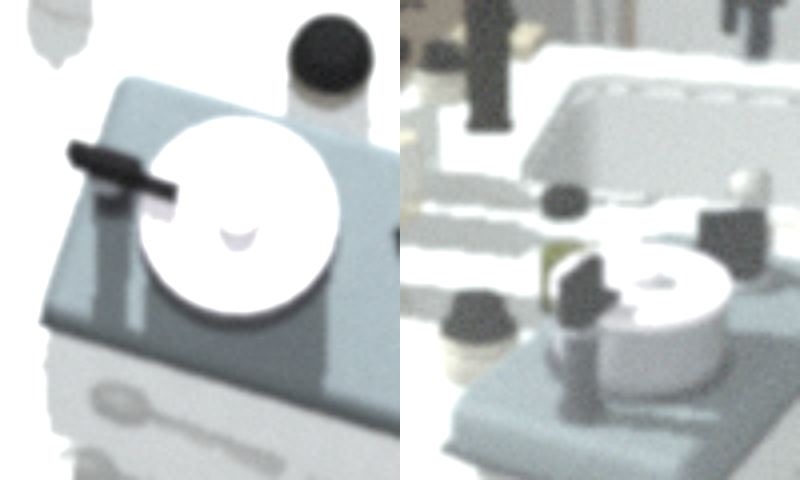

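The top part shows the lid still seated and the latch bar (70,150)–(177,193) pointing over the lid. I check its angle numerically.

Run:
```python
from h import *
from bench import r
f=r.grab_frame("top");I=f["image"];Z=pts(f)[...,2]
k=np.zeros((400,640),np.uint8);k[180:206,270:308]=(I.max(2)[180:206,270:308]<60)
for nm,lo,hi,zz in(("fin",.135,.175,.156),("bar",.112,.135,.123),("all",.112,.175,.14)):
    v,u=np.nonzero(k&(Z>lo)&(Z<hi));w=ray(f,np.c_[u,v],zz)[:,:2]*1000;print(nm,len(v),u.min(),u.max(),w.mean(0),cv2.minAreaRect(w.astype(np.float32)),[w[np.argmin(u)],w[np.argmax(u)]])
# predicted
O=np.array([.504,-.0385])
for q in(0,.05,.1):
    a=np.radians(-106.9)-q;P=np.array([.545,.095]);u=np.array([np.cos(a),np.sin(a)])
    print(q,proj(f,[np.r_[P+.044*u,.123],np.r_[P+.022*u,.156],np.r_[P-.022*u,.156]]).round(1).tolist())
W=ray(f,np.c_[np.nonzero((abs(Z-.055)<.008)[:,:])[::-1]],.055)
```

```text
fin 111 277 295 [543.41439173  92.72370521] ((543.7018432617188, 93.4855728149414), (43.00263595581055, 14.536989212036133), 71.44727325439453) [array([551.2331474 , 113.63787519]), array([539.83462371,  72.92032108])]
bar 60 282 303 [538.5524825   77.71874691] ((538.3181762695312, 80.66758728027344), (49.732173919677734, 11.712017059326172), 85.76334381103516) [array([545.62909944, 105.06021631]), array([536.31210696,  56.0902688 ])]
all 171 277 303 [542.93045989  87.93207582] ((539.560791015625, 86.41278076171875), (64.94405364990234, 25.08511734008789), 71.37619018554688) [array([555.48396595, 115.31302516]), array([532.23257127,  55.43568535])]
0 [[304.4, 198.7], [294.5, 192.5], [275.9, 186.9]]
0.05 [[304.0, 199.6], [294.4, 193.0], [276.1, 186.5]]
0.1 [[303.7, 200.5], [294.2, 193.4], [276.3, 186.0]]
```

The fin reads about 71.4° against the expected 73°, which is within noise, and the stop was felt. Now down to the dial.

Call:
step_arm --pt "0 2 35 0 0 0 60" --pt "0 2 70 0 0 0 60" --pt "0 2 100 0 0 0 60" --pt "0 2 122 0 0 0 50" --pt "0 2 122 0 0 0 40" --pt "0 2 122 0 0 0 30" --pt "0 2 122 0 0 0 20" --pt "0 2 122 0 0 0 16"

```text
clock: 7.7
tcp_pos: [0.4803, -0.1223, 0.0792]
orientation: [3.104, 0.477, 0.004]
contact_force: [-0.5, 0.2, 1.3]
grip_width: 0.016
gripper_force: 0.0
```

Call:
step_arm --pt "0 0 0 0 0 0 6" --pt "0 0 0 0 0 0 6" --pt "0 0 0 0 0 0 6" --pt "0 0 0 0 0 0 6" --grip_force 90

```text
clock: 8.1
tcp_pos: [0.4798, -0.1207, 0.0795]
orientation: [-3.105, -0.478, -0.002]
contact_force: [-3.8, 4.5, 10.1]
grip_width: 0.0086
gripper_force: 88.4
```

Run:
```python
from h import *
from bench import r
st(r.get_obs())
```

```text
t 8.1 tcp [ 0.4798 -0.1207  0.0795] yaw 17.51 tilt [0.001 0.001] q [ 0.43  0.39 -0.38  2.07  0.21  0.71 -1.34] F [-3.8  4.5 10.1] M [ 1.01  0.78 -0.01] w 8.6
```

Call:
step_arm --pt "0 0 0 0 0 0.1 6" --pt "0 0 0 0 0 0.2 6" --pt "0 0 0 0 0 0.3 6" --pt "0 0 0 0 0 0.4 6" --pt "0 0 0 0 0 0.5 6" --pt "0 0 0 0 0 0.6 6" --pt "0 0 0 0 0 0.7 6" --pt "0 0 0 0 0 0.8 6"

```text
clock: 8.9
tcp_pos: [0.48, -0.1187, 0.0795]
orientation: [-3.042, 0.771, -0.001]
contact_force: [-2.9, 9.6, 11.4]
grip_width: 0.0088
gripper_force: 88.5
```

Call:
step_arm --pt "0 0 0 0 0 0.1 6" --pt "0 0 0 0 0 0.2 6" --pt "0 0 0 0 0 0.3 6" --pt "0 0 0 0 0 0.38 6" --pt "0 0 0 0 0 0.44 6" --pt "0 0 0 0 0 0.44 6" --pt "0 0 0 0 0 0.44 6"

```text
clock: 9.6
tcp_pos: [0.4807, -0.1178, 0.0795]
orientation: [-2.803, 1.409, -0.001]
contact_force: [-1.8, 12.2, 10.6]
grip_width: 0.0087
gripper_force: 88.5
```

Run:
```python
from h import *
from bench import r
st(r.get_obs())
f=r.grab_frame("top");g=r.grab_frame("side")
a=cv2.resize(f["image"][170:270,320:420],(400,400));b=cv2.resize(g["image"][180:260,310:390],(400,400))
cv2.imwrite("pics/c6.png",cv2.convertScaleAbs(np.hstack([a,b])[:,:,::-1],alpha=1.5,beta=20))
```

```text
t 9.6 tcp [ 0.4807 -0.1178  0.0795] yaw -53.36 tilt [0.002 0.004] q [ 0.2   0.36 -0.09  2.09  0.05  0.69 -2.43] F [-1.8 12.2 10.6] M [2.64 0.41 0.21] w 8.7
```

View pics/c6.png

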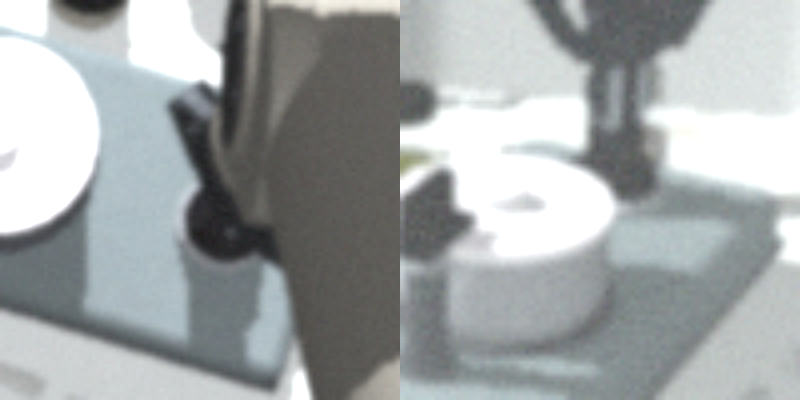

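The pointer is hidden by the arm, and the tool has turned 1.237 rad. I probe a bit further, watching the moment.

Call:
step_arm --pt "0 0 0 0 0 0.03 6" --pt "0 0 0 0 0 0.03 6" --pt "0 0 0 0 0 0.03 6"

```text
clock: 10.0
tcp_pos: [0.4807, -0.1177, 0.0795]
orientation: [-2.782, 1.45, -0.001]
contact_force: [-0.9, 12.6, 9.6]
grip_width: 0.0087
gripper_force: 88.5
```

Run:
```python
from h import *
from bench import r
st(r.get_obs())
f=r.grab_frame("top");o=r.get_obs();st(o)
```

```text
t 10.0 tcp [ 0.4807 -0.1177  0.0795] yaw -55.08 tilt [0.003 0.004] q [ 0.19  0.36 -0.09  2.09  0.04  0.69 -2.46] F [-0.9 12.6  9.6] M [2.78 0.43 0.21] w 8.7
t 10.05 tcp [ 0.4808 -0.1177  0.0795] yaw -55.07 tilt [0.003 0.004] q [ 0.19  0.36 -0.09  2.09  0.04  0.69 -2.46] F [-0.8 11.7  9.7] M [2.66 0.38 0.09] w 8.2
```

Call:
step_arm --pt "0 0 0 0 0 0 6" --pt "0 0 0 0 0 0 6" --pt "0 0 0 0 0 0 6" --pt "0 0 0 0 0 0 6" --pt "0 0 0 0 0 0 6"

```text
clock: 10.55
tcp_pos: [0.4808, -0.1178, 0.0796]
orientation: [-2.782, 1.45, -0.001]
contact_force: [-2.2, 12.0, 9.1]
grip_width: 0.0082
gripper_force: 88.5
```

Run:
```python
from h import *
from bench import r
m=[]
for i in range(8):
    r.grab_frame("side");o=r.get_obs();m.append(o["moment"][2])
st(o);print(np.round(m,3),np.mean(m))
f=r.grab_frame("top");I=cv2.resize(f["image"][195:255,355:415],(600,600),interpolation=2);cv2.imwrite("pics/c7.png",cv2.convertScaleAbs(I[:,:,::-1],alpha=2,beta=30))
```

```text
t 10.95 tcp [ 0.4808 -0.1177  0.0796] yaw -55.07 tilt [0.003 0.004] q [ 0.19  0.36 -0.09  2.09  0.04  0.69 -2.46] F [-1.8 12.9  9.9] M [2.69 0.44 0.17] w 8.5
[0.137 0.178 0.184 0.142 0.149 0.143 0.139 0.168] 0.15490782849098814
```

View pics/c7.png

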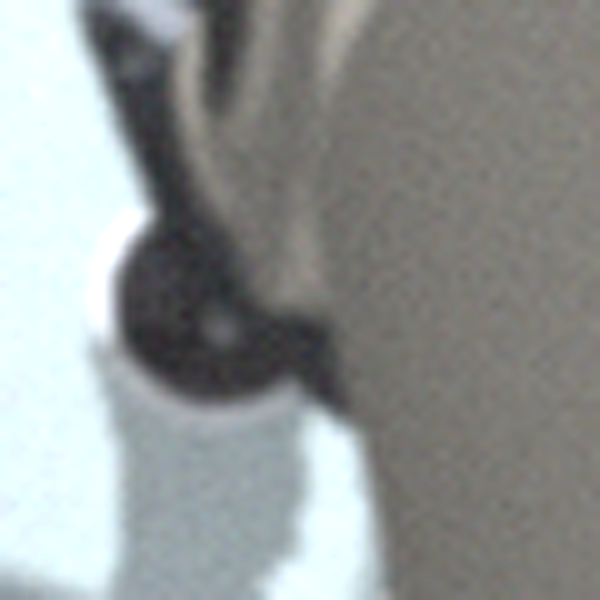

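The dial is held under the gripper with the pointer still hidden. The steady moment of 0.155 N m matches the spring near 1.2 to 1.25 rad, and the dial is not on its end stop.

```bash
python3 -c "
from bench import r
print(r.hand_in())"
```

```text
the job is handed in; nothing more can be done
None
```

The job is handed in: the latch was turned to its stop over the seated lid first, then the dial to about 1.25 rad, past the third click, where the gripper still holds it (pointer hidden by the arm, so that angle comes from the tool's turn and the holding torque).

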